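# Chock the leaning punch block

### The job

On the jeweller's bench, tip the taller of the two wooden punch blocks back on its rear edge until it leans by itself on the raised ledge behind it. Then slide the flat blade of the scraper under the block's raised front edge, about 2 cm in and near the middle, so that it chocks the block; leave the scraper lying flat there, let go, and leave the low block where it stands.

Things in the scene. Friction and masses are not known exactly. Their poses are not given: they have to be found in the camera images.
- punch_block: Taller of two dark wood blocks with holes on top: 50 deep (x), 64 wide (y), 140 mm high, 0.25-0.5 kg. Origin: centre of underside; x from front face (robot side) to rear face, z up. Rear face about 46 mm before the ledge. A 1-2 N push 115 mm up its front face tips it about its rear bottom edge without sliding; past 20 deg it falls back on the ledge's edge and stays at about 33 deg.
- punch_block_front (a point): Middle of the tall block's front bottom edge (25 mm in front of the centre of its underside). About 27 mm above the bench once the block leans on the ledge; a flat blade then has room to go about 35 mm beyond this edge.
- scraper: Scraper lying flat on the bench, left or right: steel blade 105 long (x), 56 wide (y), 4 mm thick; on its rear part stands a pale wood handle 40 long (x), 18 thick (y), top 50 mm above the bench; 0.2 kg. Origin: on the bench under the handle's middle; x points to the blade's free edge at x = +85 mm (other end -20 mm). Grasp the handle from above across its 18 mm.
- ledge: Fixed raised wooden ledge along the back of the bench, 660 long (y), 160 deep, 70 mm high, small jars towards its rear. Origin: on the bench under the middle of its front face; x points away from the robot into the ledge. The block leans on its upper front edge.
- low_block: The low punch block: same wood and holes, 50 by 64 by 80 mm high, also standing in front of the ledge, to the left or right of the tall one. Origin: centre of its underside. Not to be moved.
Mind the look-alikes: they are no part of the job. Leave any pink or turquoise look-alike of the scraper alone. What is shaped like the punch_block but red is not meant.

How it is judged:
By the outcome, as a careful person would: the job done as asked, in the order asked, and still so for the second after the job is handed in, with the robot touching nothing.
It also fails if it takes over 59 s, if anything falls off the work surface, if the arm or the gripper's body presses on something with over 40 N, if the wrist force passes 120 N, or if a joint passes its speed limit or range.

### The arm

A 7-joint arm with a two-finger parallel gripper is mounted at the origin on the work surface. World frame = base frame: x ahead of the robot, y to its left, z up, the work surface at z = 0. Lengths are in m, angles in rad, forces in N, time in s.
With the tool pointing down it reaches from about 0.4 to 0.85 m from the base axis. Payload 4.5 kg.
Tool frame: the origin (TCP) lies midway between the tips of the shut fingers; the grasp point (between the pads) lies 19 mm behind it; z points along the fingers, y is the line along which they close (so a half turn about z gives the same grasp; the last joint's range is limited). The gripper opens to 85 mm and grips with 20 to 120 N. Pads are 22 mm wide; open, the fingers measure 114 mm over their backs; the gripper's body (76 mm by 85 mm) begins 54 mm behind the grasp point. The pads swing forward as they close: fully open they stand 13 mm farther back than shut.
Start: joints at [1.375, 0.689, -0.195, 1.565, 0.157, 0.902, -0.215], TCP at [0.142, -0.609, 0.231] pointing down, gripper open.
Joint ranges: [-3.01, 3.01], [-0.46, 2.08], [-1.47, 1.51], [0.13, 2.56], [-1, 4.14], [0.04, 2.09], [-2.66, 2.66]. Speed limits (rad/s): [2.57, 2.57, 3.14, 3.14, 3.14, 3.14, 3.14].

### API

Orientations are given as a unit quaternion [x, y, z, w].
In Python, from station import arm gives the robot as it stands.
- The arm moves only by the shell command python3 -m creep 'ROWS' [OPENING] [FORCE]. ROWS is JSON, a list of rows, each an object of numbers: "dx", "dy", "dz": the shift along the world's x, y, z normalised to -1 to 1, where 1 is 40 mm; "turn": the turn about the world's z normalised to -1 to 1, where 1 is 4 degrees. A call has 1 to 10 rows; each row shifts and turns the commanded pose from where the row before left it; what a row does not reach is not made up. A row lasts 1/12 s, in which the tool goes at most 41.7 mm and 7.16 degrees, less where a joint would pass 70% of its speed; a pose out of reach is approached as far as the arm can. A call with a number of a shift or a turn outside -1 to 1 is refused whole. A call with a gripper value outside its range is refused whole. OPENING is the opening, from 0 (shut) to 1 (fully open), set as the call begins (- or left out, the last holds). The fingers move at their own pace and stop on an object; FORCE is the grip in N (left out, the last holds). Time passes only in rows, so rows that do not move let the fingers close. It gives the time, the measured TCP pose, the force, the opening and the grip force at its end, in the units of the state.
- arm.read_state(): the state, without advancing time (a new reading comes with each control period).
- arm.camera(name): name is "scene" or "top" or "wrist"; returns the picture (420x560x3 uint8, red, green, blue); there is no depth.
- arm.camera_info(name): a dict with "K" (3x3 intrinsics, pixels), "R" (3x3) and "t" (3): a world point X has camera coordinates R X + t. Camera axes: x right, y down, z forward; pixel columns grow to the right and rows downward; lengths in m; the calibration is good to about 2 mm. A picture is of the moment at which its call begins: read the wrist's pose just before it. camera_info takes no time and is no camera call; for the wrist camera it gives the pose at the moment of the call.
- arm.job_done(): hands the job in; it is judged then, once.
Trained networks look in the newest picture that a camera, given by its name, has taken for a name from the list of things; names that differ only in an ending like _2 or _b are one class to them, and where a whole thing is asked for, a point or a joint stands for the part that bears it (a point fixed in the world has none). Each returns a list of dicts, best first, with "p" (0 to 1); they miss things now and then, are a little off and sometimes report something else, mostly with a low value. They report only what shows in the picture. A call takes as long as a camera call. They do not tell look-alikes from the thing itself.
- arm.boxes_of(name, camera): "pixel" ([column, row] in pixels, amid what is visible of it).
The state is a dict: "time": time; "joint_positions": joint angles; "dq": joint speeds; "effort": joint torques, N m; "tool_pos": TCP position; "tcp_rot": TCP orientation; "wrist_force": force on the tool from outside, world axes, zero at the start; "ft_torque": the same for the moment, N m; "width": opening from 0.0 (shut) to 1.0 (fully open); "grasp_force": force on a finger pad.
Only numpy, scipy, OpenCV 4.12 (cv2) and the standard library are available. Lean on these libraries where they do the work, as an engineer would, in place of code of your own. Each camera call takes 0.05 s, during which the arm holds its last target. There are 200 camera calls.

## Working session

There is one attempt and no reset: what is moved stays moved. The work goes in short steps, Python scripts to look and compute and a shell command to move; the robot and the scene stay as the last step left them, time stands still between calls to the robot, and variables do not carry over. Pictures are saved under pics/ and viewed, at most 10 in all, crops included, and the job is handed in when it is done.

```bash
mkdir -p pics
cat > h.py <<'E'
import numpy as np, cv2
from station import arm
def ray(cam,px,z):
    c=arm.camera_info(cam);K,R,t=[np.array(c[k],float) for k in "KRt"]
    o=-R.T@t; d=R.T@np.linalg.solve(K,[px[0],px[1],1]); return (o+d*(z-o[2])/d[2]).round(4)
def proj(cam,X):
    c=arm.camera_info(cam);K,R,t=[np.array(c[k],float) for k in "KRt"]
    p=K@(R@np.array(X,float)+t); return (p[:2]/p[2]).round(1)
def save(cam,f):
    im=arm.camera(cam); cv2.imwrite('pics/'+f,im[:,:,::-1].copy()); return im
E
python3 - <<'E'
from h import *
a=save('scene','s0.png');b=save('top','t0.png')
for cam in('scene','top'):
    for n in('punch_block','punch_block_front','scraper','ledge','low_block'):
        print(cam,n,[(np.round(r['pixel']).tolist(),round(r['p'],2),ray(cam,r['pixel'],0.0).tolist()) for r in arm.boxes_of(n,cam)][:5])
s=arm.read_state();print({k:np.round(s[k],3).tolist() for k in('time','tool_pos','tcp_rot','width','wrist_force')})
cv2.imwrite('pics/both.png',cv2.resize(np.hstack([a,b])[:,:,::-1],(800,300)))
E
```

```text
scene punch_block [([203.0, 152.0], 0.94, [0.4106, -0.274, 0.0]), ([284.0, 230.0], 0.82, [0.5531, 0.0577, 0.0])]
scene punch_block_front [([284.0, 229.0], 0.93, [0.55, 0.057, 0.0]), ([203.0, 155.0], 0.89, [0.42, -0.2676, 0.0])]
scene scraper [([341.0, 270.0], 0.9, [0.5953, 0.2132, -0.0]), ([465.0, 229.0], 0.72, [0.3503, 0.4128, 0.0]), ([406.0, 246.0], 0.66, [0.4649, 0.3111, -0.0])]
scene ledge [([222.0, 288.0], 0.65, [0.7491, 0.028, 0.0])]
scene low_block [([199.0, 200.0], 0.65, [0.5676, -0.1667, 0.0])]
top punch_block [([384.0, 219.0], 0.96, [0.5108, -0.2201, 0.0]), ([252.0, 172.0], 0.8, [0.6311, 0.0966, 0.0])]
top punch_block_front [([380.0, 220.0], 0.66, [0.5082, -0.2125, 0.0]), ([256.0, 173.0], 0.65, [0.628, 0.0893, 0.0])]
top scraper [([115.0, 289.0], 0.9, [0.3496, 0.4246, 0.0]), ([206.0, 189.0], 0.75, [0.5897, 0.2098, 0.0]), ([165.0, 240.0], 0.7, [0.4653, 0.3083, 0.0])]
top ledge [([304.0, 114.0], 0.66, [0.7753, -0.0325, 0.0])]
top low_block [([353.0, 183.0], 0.57, [0.6014, -0.1489, 0.0])]
{'time': 0.6, 'tool_pos': [0.142, -0.609, 0.231], 'tcp_rot': [0.993, 0.115, 0.0, 0.0], 'width': 0.997, 'wrist_force': [-0.555, -0.361, -0.406]}
```

View pics/t0.png

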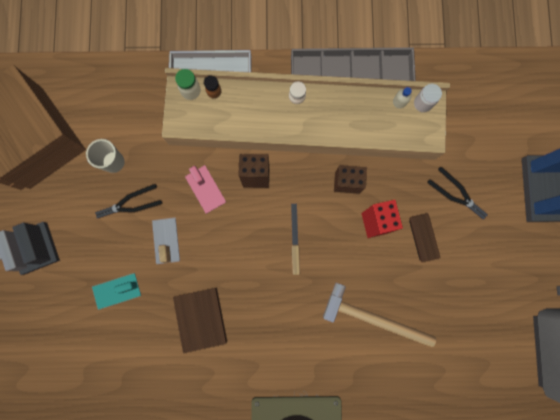

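View pics/s0.png

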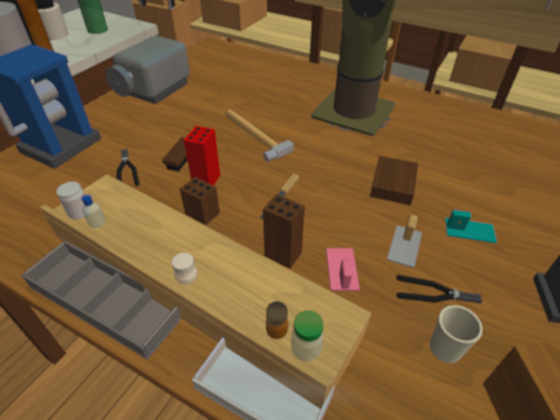

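The top view shows the tall dark block at (253,170), the low block at (350,179), the real grey scraper at (165,240) with its handle at (163,255), a pink look-alike at (205,189) and a turquoise one at (116,291). The ledge's front edge runs from (163,143) to (443,152).

Run:
```python
from h import *
a=cv2.imread('pics/t0.png')
c=a[135:270,145:280]; cv2.imwrite('pics/c1.png',cv2.resize(c,(594,594),interpolation=cv2.INTER_CUBIC))
hsv=cv2.cvtColor(a,cv2.COLOR_BGR2HSV)
m=((hsv[:,:,1]<70)&(hsv[:,:,2]>90)).astype(np.uint8); m[:, :145]=0;m[:,190:]=0;m[:210]=0;m[270:]=0
n,l,s,ce=cv2.connectedComponentsWithStats(m);i=1+s[1:,4].argmax();print(s[i],ce[i])
pts=np.argwhere(l==i)[:,::-1].astype(np.float32);r=cv2.minAreaRect(pts);bp=cv2.boxPoints(r);print(r)
for p in bp: print(p,ray('top',p,.004))
for p in([163,143],[443,152]): print('ledge',ray('top',p,.07))
print('handle',ray('top',[163,255],.05))
print('TCPcam', arm.camera_info('top')['t'])
```

```text
[152 217  28  47 917] [165.58996728 237.94329335]
((165.3267364501953, 240.267333984375), (44.57766342163086, 24.477916717529297), 84.2894058227539)
[150.9307  219.30693] [0.5158 0.342  0.004 ]
[175.28714 216.87129] [0.5211 0.2833 0.004 ]
[179.72278 261.22772] [0.4144 0.2709 0.004 ]
[155.36633 263.6634 ] [0.4092 0.3289 0.004 ]
ledge [0.6859 0.3005 0.07  ]
ledge [ 0.6577 -0.3469  0.07  ]
handle [0.4277 0.3    0.05  ]
TCPcam [0.04893427 0.5213627  1.0617882 ]
```

View pics/c1.png

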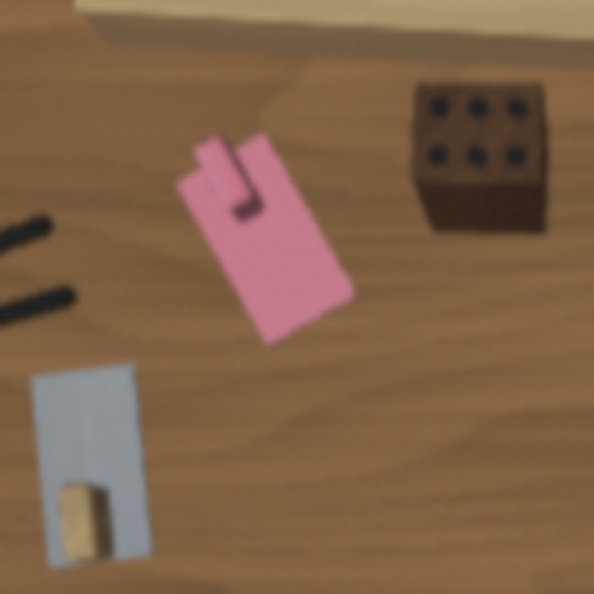

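The crop shows the block's top face at (413..546, 83..184), its front bottom edge at v=233 (u 436–545), and the scraper's grey blade with its handle at (82,520), free edge towards the ledge.

Run:
```python
from h import *
f=lambda u,v,z: ray('top',[145+u/4.4,135+v/4.4],z)
T=np.array([f(*p,.14) for p in[(416,83),(543,83),(546,184),(413,183)]]);print(T,T.mean(0))
B=np.array([f(*p,0) for p in[(436,233),(545,233)]]);print(B,B.mean(0))
for q in (T[0]-T[1],T[3]-T[2],B[0]-B[1]): print(np.hypot(*q[:2]),np.degrees(np.arctan2(-q[0],q[1])))
S=np.array([f(*p,.004) for p in[(31,377),(133,364),(153,553),(49,567)]])
fr=(S[0]+S[1])/2;re=(S[2]+S[3])/2;d=fr-re;print(S,fr,re,np.linalg.norm(d),np.degrees(np.arctan2(d[1],d[0])))
H=np.array([f(*p,.05) for p in[(58,484),(90,483),(96,558),(66,561)]]);print(H,H.mean(0))
# joints/tool orientation: y axis
from scipy.spatial.transform import Rotation as Ro
print(Ro.from_quat(arm.read_state()['tcp_rot']).as_matrix().round(3))
# low block
print(ray('top',[353,173],.08), ray('top',[336,165],.08),ray('top',[368,190],.08))
```

```text
[[0.6399 0.1176 0.14  ]
 [0.6392 0.0553 0.14  ]
 [0.5888 0.0543 0.14  ]
 [0.59   0.1191 0.14  ]] [0.614475 0.086575 0.14    ]
[[0.5911 0.1173 0.    ]
 [0.5904 0.0568 0.    ]] [0.59075 0.08705 0.     ]
0.062303932460158556 -0.6437457141754122
0.06481111015867572 -1.060911690264209
0.06050404945125574 -0.6628967947819345
[[0.5124 0.3393 0.004 ]
 [0.519  0.2834 0.004 ]
 [0.4157 0.2708 0.004 ]
 [0.4087 0.3271 0.004 ]] [0.5157  0.31135 0.004  ] [0.4122  0.29895 0.004  ] 0.10424015541047514 6.831858683553341
[[0.4507 0.3116 0.05  ]
 [0.4511 0.2949 0.05  ]
 [0.4121 0.291  0.05  ]
 [0.4107 0.3066 0.05  ]] [0.43115  0.301025 0.05    ]
[[ 0.974  0.228  0.   ]
 [ 0.228 -0.974 -0.   ]
 [ 0.     0.    -1.   ]]
[ 0.6082 -0.136   0.08  ] [ 0.6272 -0.0978  0.08  ] [ 0.5686 -0.1687  0.08  ]
```

```bash
python3 -m creep '[{"dx":0.65,"dy":0.65,"turn":-0.35},{"dx":0.65,"dy":0.65,"turn":-0.35},{"dx":0.65,"dy":0.65,"turn":-0.35},{"dx":0.65,"dy":0.65,"turn":-0.35},{"dx":0.65,"dy":0.65,"turn":-0.35},{"dx":0.65,"dy":0.65,"turn":-0.35},{"dx":0.65,"dy":0.65,"turn":-0.35},{"dx":0.65,"dy":0.65,"turn":-0.35},{"dx":0.65,"dy":0.65,"turn":-0.35},{"dx":0.65,"dy":0.65,"turn":-0.35}]' 0
python3 -m creep '[{"dx":0.25,"dy":0.9},{"dx":0.25,"dy":0.9},{"dx":0.25,"dy":0.9},{"dx":0.25,"dy":0.9},{"dx":0.25,"dy":0.9},{"dx":0.25,"dy":0.9},{"dx":0.25,"dy":0.9},{"dx":0.25,"dy":0.9},{"dx":0.25,"dy":0.9},{"dx":0.25,"dy":0.9}]'
```

```text
invalid input
invalid input
```

```bash
python3 -m creep '[{"dx":0.65,"dy":0.65,"dz":0,"turn":-0.35},{"dx":0.65,"dy":0.65,"dz":0,"turn":-0.35},{"dx":0.65,"dy":0.65,"dz":0,"turn":-0.35},{"dx":0.65,"dy":0.65,"dz":0,"turn":-0.35},{"dx":0.65,"dy":0.65,"dz":0,"turn":-0.35},{"dx":0.65,"dy":0.65,"dz":0,"turn":-0.35},{"dx":0.65,"dy":0.65,"dz":0,"turn":-0.35},{"dx":0.65,"dy":0.65,"dz":0,"turn":-0.35},{"dx":0.65,"dy":0.65,"dz":0,"turn":-0.35},{"dx":0.65,"dy":0.65,"dz":0,"turn":-0.35}]' 0
```

```text
time: 1.43
tool_pos: [0.4036, -0.3472, 0.2316]
tcp_rot: [1.0, -0.008, 0.0, 0.0]
wrist_force: [1.3, 0.2, 0.3]
width: 0.002
grasp_force: 0.0
```

```bash
python3 -m creep '[{"dx":0.25,"dy":0.9,"dz":0,"turn":0},{"dx":0.25,"dy":0.9,"dz":0,"turn":0},{"dx":0.25,"dy":0.9,"dz":0,"turn":0},{"dx":0.25,"dy":0.9,"dz":0,"turn":0},{"dx":0.25,"dy":0.9,"dz":0,"turn":0},{"dx":0.25,"dy":0.9,"dz":0,"turn":0},{"dx":0.25,"dy":0.9,"dz":0,"turn":0},{"dx":0.25,"dy":0.9,"dz":0,"turn":0},{"dx":0.25,"dy":0.9,"dz":0,"turn":0},{"dx":0.25,"dy":0.9,"dz":0,"turn":0}]' 0
python3 -m creep '[{"dx":0.3,"dy":0.9,"dz":0,"turn":0},{"dx":0.3,"dy":0.9,"dz":0,"turn":0},{"dx":0,"dy":0,"dz":-0.75,"turn":0},{"dx":0,"dy":0,"dz":-0.75,"turn":0},{"dx":0,"dy":0,"dz":-0.75,"turn":0},{"dx":0,"dy":0,"dz":-0.65,"turn":0},{"dx":0,"dy":0,"dz":0,"turn":0}]' 0
python3 - <<'E'
from h import *
save('scene','s1.png')
E
```

```text
time: 2.27
tool_pos: [0.5028, 0.0133, 0.2316]
tcp_rot: [1.0, -0.007, 0.0, 0.0]
wrist_force: [1.4, 0.4, -0.8]
width: 0.0
grasp_force: 0.0
time: 2.85
tool_pos: [0.5233, 0.0831, 0.1113]
tcp_rot: [1.0, -0.007, -0.004, 0.001]
wrist_force: [-0.1, 0.4, 0.3]
width: -0.0
grasp_force: 0.0
```

View pics/s1.png

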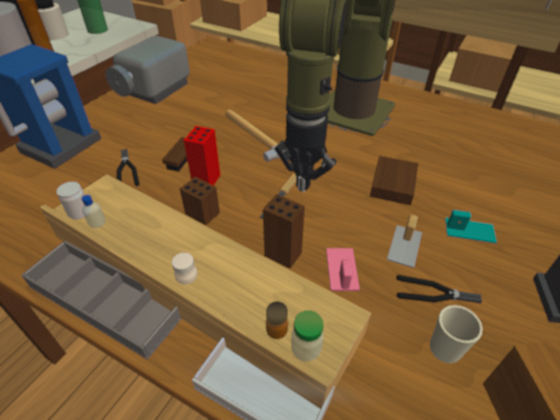

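The shut gripper (303,180) stands just in front of the tall block (284,230), aligned with it.

```bash
python3 -m creep '[{"dx":0.5,"dy":0.1,"dz":0.1,"turn":0},{"dx":0.5,"dy":0,"dz":0,"turn":0},{"dx":0.125,"dy":0,"dz":0,"turn":0},{"dx":0.125,"dy":0,"dz":0,"turn":0},{"dx":0.125,"dy":0,"dz":0,"turn":0},{"dx":0.125,"dy":0,"dz":0,"turn":0},{"dx":0.125,"dy":0,"dz":0,"turn":0},{"dx":0.125,"dy":0,"dz":0,"turn":0}]' 0
python3 -m creep '[{"dx":0.125,"dy":0,"dz":0,"turn":0},{"dx":0.125,"dy":0,"dz":0,"turn":0},{"dx":0.125,"dy":0,"dz":0,"turn":0},{"dx":0.125,"dy":0,"dz":0,"turn":0}]' 0
python3 - <<'E'
from h import *
save('scene','s2.png')
E
```

```text
time: 3.57
tool_pos: [0.5962, 0.0873, 0.1195]
tcp_rot: [1.0, -0.007, -0.0, 0.0]
wrist_force: [-0.7, -0.7, 0.6]
width: -0.003
grasp_force: 0.4
time: 3.9
tool_pos: [0.617, 0.0874, 0.1192]
tcp_rot: [1.0, -0.007, 0.0, 0.0]
wrist_force: [-0.2, 0.5, 0.4]
width: -0.0
grasp_force: 0.1
```

View pics/s2.png

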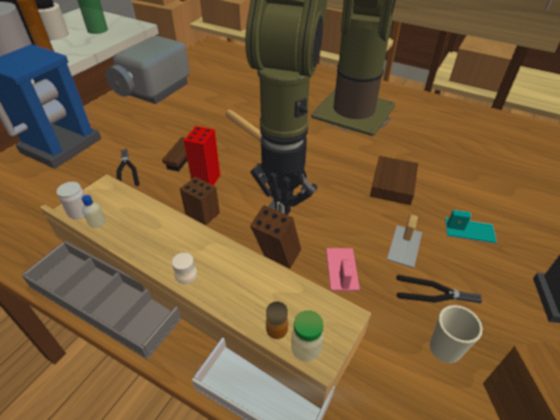

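The block tilts cleanly under the fingers (276,205). Keep pushing past balance, then back off.

```bash
python3 -m creep '[{"dx":0.125,"dy":0,"dz":0,"turn":0},{"dx":0.125,"dy":0,"dz":0,"turn":0},{"dx":0.125,"dy":0,"dz":0,"turn":0},{"dx":0,"dy":0,"dz":0,"turn":0},{"dx":0,"dy":0,"dz":0,"turn":0},{"dx":0,"dy":0,"dz":0,"turn":0},{"dx":-0.5,"dy":0,"dz":0.1,"turn":0},{"dx":-0.8,"dy":0,"dz":0.3,"turn":0},{"dx":-0.8,"dy":0,"dz":0.5,"turn":0}]' 0
python3 -m creep '[{"dx":-0.8,"dy":0.3,"dz":0.4,"turn":0},{"dx":-0.6,"dy":0.7,"dz":0.2,"turn":1},{"dx":-0.6,"dy":0.7,"dz":0.2,"turn":0.9},{"dx":-0.4,"dy":0.8,"dz":0,"turn":0},{"dx":-0.3,"dy":0.8,"dz":0,"turn":0},{"dx":-0.3,"dy":0.8,"dz":0,"turn":0},{"dx":0,"dy":0.8,"dz":0,"turn":0}]' 1
python3 - <<'E'
from h import *
save('scene','s3.png');b=save('top','t3.png')
a=cv2.imread('pics/s3.png')
o=np.hstack([cv2.resize(a[150:320,150:320],(400,400)),cv2.resize(b[120:280,140:300][:,:,::-1],(400,400),interpolation=cv2.INTER_CUBIC)])
cv2.imwrite('pics/c3.png',o)
E
```

```text
time: 4.7
tool_pos: [0.5451, 0.0871, 0.154]
tcp_rot: [1.0, -0.007, -0.002, 0.0]
wrist_force: [-0.1, 1.2, 0.1]
width: -0.003
grasp_force: 0.0
time: 5.28
tool_pos: [0.424, 0.2846, 0.1875]
tcp_rot: [0.998, 0.06, -0.001, 0.0]
wrist_force: [0.5, -0.3, -0.6]
width: 0.973
grasp_force: 0.0
```

View pics/c3.png

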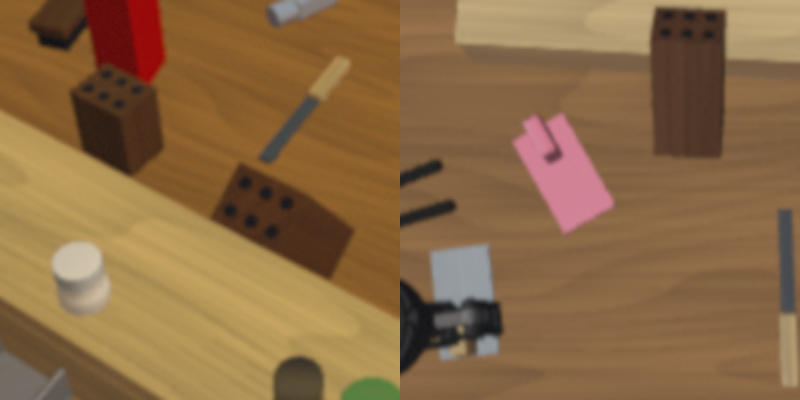

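The block leans on the ledge by itself; its front edge is at about (242..268, 182.6) in the top picture, the low block is untouched, and the scraper is where it was.

```bash
python3 -m creep '[{"dx":0.19,"dy":0.42,"dz":-0.3,"turn":0},{"dx":0,"dy":0,"dz":-0.9,"turn":0},{"dx":0,"dy":0,"dz":-0.9,"turn":0},{"dx":0,"dy":0,"dz":-0.8,"turn":0},{"dx":0,"dy":0,"dz":-0.6,"turn":0},{"dx":0,"dy":0,"dz":-0.4,"turn":0},{"dx":0,"dy":0,"dz":-0.38,"turn":0},{"dx":0,"dy":0,"dz":0,"turn":0}]' 1
python3 -m creep '[{"dx":0,"dy":0,"dz":0,"turn":0},{"dx":0,"dy":0,"dz":0,"turn":0},{"dx":0,"dy":0,"dz":0,"turn":0},{"dx":0,"dy":0,"dz":0,"turn":0},{"dx":0,"dy":0,"dz":0,"turn":0},{"dx":0,"dy":0,"dz":0,"turn":0},{"dx":0,"dy":0,"dz":0,"turn":0},{"dx":0,"dy":0,"dz":0,"turn":0}]' 0 50
python3 - <<'E'
from h import *
e=[ray('top',[140+u/2.5,120+v/2.5],.027) for u,v in((254,156),(320,157))];print(e,np.mean(e,0))
q=e[0]-e[1];print(np.hypot(*q[:2]),np.degrees(np.arctan2(-q[0],q[1])))
e=[ray('top',[140+u/2.5,120+v/2.5],.07) for u,v in((60,42),(250,53))];print(e)
E
```

```text
time: 6.05
tool_pos: [0.4337, 0.2985, 0.0137]
tcp_rot: [0.998, 0.059, -0.002, 0.002]
wrist_force: [-0.3, 0.5, 0.5]
width: 1.002
grasp_force: 0.0
time: 6.72
tool_pos: [0.4354, 0.3011, 0.0171]
tcp_rot: [0.998, 0.059, 0.001, -0.001]
wrist_force: [-0.6, 0.8, 4.9]
width: 0.207
grasp_force: 50.7
[array([0.5996, 0.1214, 0.027 ]), array([0.598 , 0.0584, 0.027 ])] [0.5988 0.0899 0.027 ]
0.06302031418518952 -1.4548181767525032
[array([0.7007, 0.2985, 0.07  ]), array([0.6883, 0.1219, 0.07  ])]
```

```bash
python3 -m creep '[{"dx":0,"dy":0,"dz":0.4,"turn":0},{"dx":0,"dy":0,"dz":0.6,"turn":0},{"dx":0,"dy":0,"dz":0.6,"turn":0},{"dx":0,"dy":-0.7,"dz":0,"turn":0},{"dx":0,"dy":-0.85,"dz":0,"turn":-0.4},{"dx":0,"dy":-0.85,"dz":0,"turn":-0.4},{"dx":0,"dy":-0.85,"dz":0,"turn":-0.4},{"dx":0,"dy":-0.85,"dz":0,"turn":-0.4},{"dx":0,"dy":-0.7,"dz":0,"turn":-0.4},{"dx":0,"dy":-0.42,"dz":0,"turn":-0.2}]' 0 50
python3 -m creep '[{"dx":0.5,"dy":0,"dz":-0.4,"turn":0},{"dx":0.5,"dy":0,"dz":-0.4,"turn":0},{"dx":0.4,"dy":0,"dz":-0.3,"turn":0},{"dx":0,"dy":0,"dz":-0.2,"turn":0},{"dx":0,"dy":0,"dz":0,"turn":0},{"dx":0,"dy":0,"dz":0,"turn":0}]' 0 50
python3 - <<'E'
from h import *
a=save('wrist','w4.png');b=save('top','t4.png');s=save('scene','s4.png')
c=lambda i,x,y,n:cv2.resize(i[y:y+n,x:x+n][:,:,::-1],(400,400),interpolation=cv2.INTER_CUBIC)
cv2.imwrite('pics/c4.png',np.hstack([c(b,200,135,100),cv2.resize(a[:,:,::-1],(400,400))]))
E
```

```text
time: 7.55
tool_pos: [0.4341, 0.0871, 0.0803]
tcp_rot: [1.0, -0.021, -0.001, 0.001]
wrist_force: [0.2, 0.3, -1.8]
width: 0.197
grasp_force: 49.7
time: 8.05
tool_pos: [0.4894, 0.0912, 0.0279]
tcp_rot: [1.0, -0.018, -0.001, 0.0]
wrist_force: [0.2, 0.0, -1.3]
width: 0.205
grasp_force: 49.5
```

View pics/c4.png

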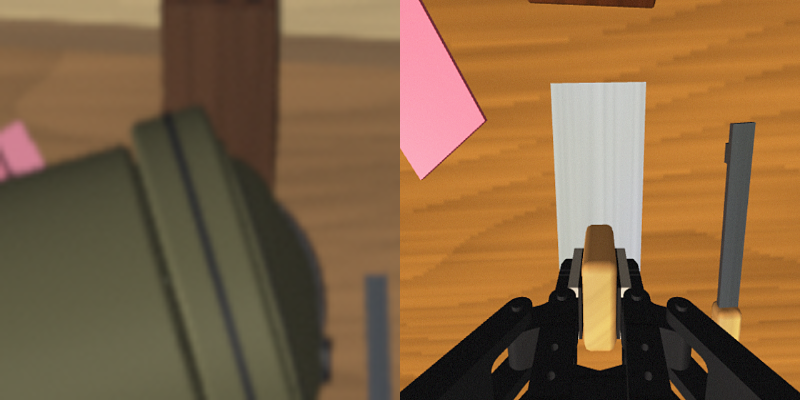

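The wrist view (right half) shows the blade's free edge at (551..646,83) and the block's front bottom edge at (530..655,5), centred with each other; the pink look-alike is clear to the left.

Run:
```python
from h import *
for p in((211.4,87.2),(344.4,86.6)): print('blade',ray('wrist',p,.015))
for p in((182,3),(357,7)): print('edge',ray('wrist',p,.027))
```

```text
blade [0.573  0.1167 0.015 ]
blade [0.5713 0.0609 0.015 ]
edge [0.6014 0.1226 0.027 ]
edge [0.5979 0.059  0.027 ]
```

```bash
python3 -m creep '[{"dx":0,"dy":0.03,"dz":-0.2,"turn":0},{"dx":0.2,"dy":0.01,"dz":0,"turn":0},{"dx":0.2,"dy":0,"dz":0,"turn":0},{"dx":0.2,"dy":0,"dz":0,"turn":0},{"dx":0.2,"dy":0,"dz":0,"turn":0},{"dx":0.2,"dy":0,"dz":0,"turn":0},{"dx":0.19,"dy":0,"dz":0,"turn":0},{"dx":0,"dy":0,"dz":-0.05,"turn":0},{"dx":0,"dy":0,"dz":0,"turn":0},{"dx":0,"dy":0,"dz":0,"turn":0}]' 0 50
python3 - <<'E'
from h import *
a=save('wrist','w5.png');s=save('scene','s5.png')
c=lambda i,x,y,n:cv2.resize(i[y:y+n,x:x+n][:,:,::-1],(400,400),interpolation=cv2.INTER_CUBIC)
cv2.imwrite('pics/c5.png',np.hstack([c(s,180,130,180),cv2.resize(a[:,:,::-1],(400,400))]))
E
```

```text
time: 9.03
tool_pos: [0.5378, 0.0929, 0.0179]
tcp_rot: [1.0, -0.018, -0.001, 0.0]
wrist_force: [0.2, -0.1, -1.9]
width: 0.2
grasp_force: 49.5
```

View pics/c5.png

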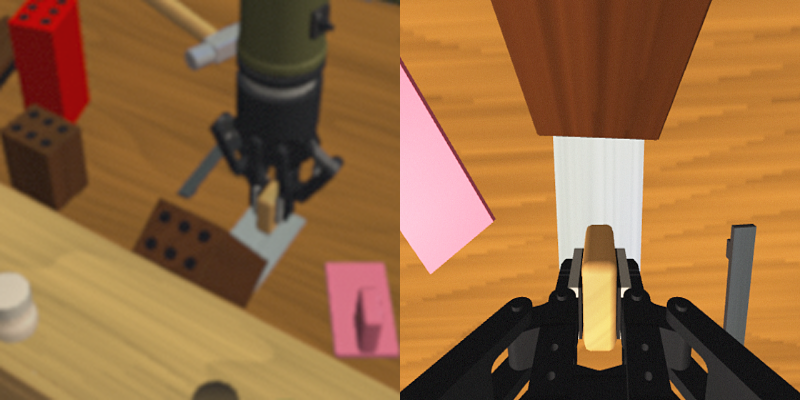

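The blade is under the block's raised edge ((540..657,137) in the wrist view), central, about 21 mm in by the travel. Lower, release, withdraw.

```bash
python3 -m creep '[{"dx":0,"dy":0,"dz":-0.03,"turn":0},{"dx":0,"dy":0,"dz":0,"turn":0},{"dx":0,"dy":0,"dz":0,"turn":0}]' 0 20
python3 -m creep '[{"dx":0,"dy":0,"dz":0,"turn":0},{"dx":0,"dy":0,"dz":0,"turn":0},{"dx":0,"dy":0,"dz":0,"turn":0},{"dx":0,"dy":0,"dz":0,"turn":0},{"dx":0,"dy":0,"dz":0,"turn":0},{"dx":0,"dy":0,"dz":0,"turn":0},{"dx":0,"dy":0,"dz":0.3,"turn":0},{"dx":0,"dy":0,"dz":0.5,"turn":0},{"dx":0,"dy":0,"dz":0.6,"turn":0},{"dx":0,"dy":0,"dz":0.8,"turn":0}]' 1
python3 -m creep '[{"dx":-0.5,"dy":0,"dz":0.7,"turn":0},{"dx":-0.7,"dy":-0.4,"dz":0.5,"turn":0},{"dx":-0.5,"dy":-0.8,"dz":0,"turn":0},{"dx":-0.3,"dy":-0.9,"dz":0,"turn":0},{"dx":0,"dy":-0.9,"dz":0,"turn":0},{"dx":0,"dy":-0.9,"dz":0,"turn":0},{"dx":0,"dy":-0.9,"dz":0,"turn":0},{"dx":0,"dy":-0.9,"dz":0,"turn":0},{"dx":0,"dy":0,"dz":0,"turn":0}]' 1
python3 - <<'E'
from h import *
a=save('top','t6.png');s=save('scene','s6.png')
c=lambda i,x,y,n:cv2.resize(i[y:y+n,x:x+n][:,:,::-1],(400,400),interpolation=cv2.INTER_CUBIC)
cv2.imwrite('pics/c6.png',np.hstack([c(s,180,130,180),c(a,200,130,100)]))
E
```

```text
time: 9.38
tool_pos: [0.5381, 0.093, 0.0171]
tcp_rot: [1.0, -0.018, -0.0, 0.0]
wrist_force: [-1.6, 0.6, 1.3]
width: 0.202
grasp_force: 50.1
time: 10.22
tool_pos: [0.5373, 0.0928, 0.1053]
tcp_rot: [1.0, -0.018, -0.001, 0.0]
wrist_force: [1.2, 0.1, 1.2]
width: 0.998
grasp_force: 0.0
time: 10.97
tool_pos: [0.4575, -0.1445, 0.1538]
tcp_rot: [1.0, -0.024, 0.0, 0.003]
wrist_force: [-0.5, -0.7, 0.5]
width: 1.01
grasp_force: 0.0
```

View pics/c6.png

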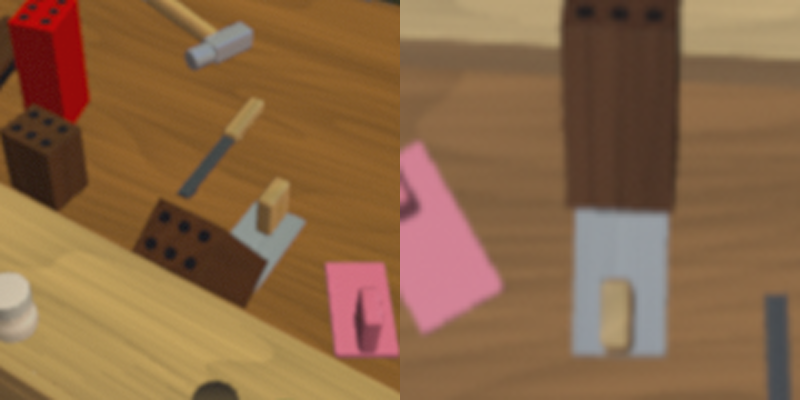

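The block leans on the ledge with the scraper lying flat under its front edge, centred, and everything else where it was. One check of the depth, then hand in.

Run:
```python
from h import *
r=(ray('top',[243,219.2],.004)+ray('top',[266.5,219],.004))/2
f=(ray('top',[241.8,182.0],.027)+ray('top',[268.6,182.6],.027))/2
d=r[0]+.105-f[0]; print(r,f,d)
if .013<d<.027: print(arm.job_done())
```

```text
[0.51375 0.09145 0.004  ] [0.59945 0.08895 0.027  ] 0.019299999999999984
the job is handed in; nothing more can be done
None
```

The job is handed in at about 11 s: the tall block leans by itself on the ledge, the scraper lies flat and released with its blade about 19 mm under the middle of the raised front edge, and the low block was not touched.

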